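Start the glass-engraving stand and hold its feed at four clicks

ROBOT

A 6-joint arm with a two-finger parallel gripper is mounted at the origin on the work surface. World frame = base frame: x ahead of the robot, y to its left, z up, the work surface at z = 0. Lengths are in mm, angles in degrees, forces in N, time in s.
With the tool pointing down it reaches from about 300 to 850 mm from the base axis. Payload 4.2 kg.
Tool frame: the origin (TCP) lies between the finger pads; the fingertips stand 22 mm ahead of it and the grasp point (between the pads) lies 3 mm ahead of it; z points along the fingers, y is the direction in which the jaws open and shut (so a half turn about z gives the same grasp; the last joint's range is limited). The gripper opens to 91 mm and grips with 3 to 60 N. Pads are 32 mm wide; open, the fingers measure 118 mm over their backs; the gripper's body (76 mm by 178 mm) begins 60 mm behind the grasp point.
Start: joints at [63.656, 18.312, 89.639, -0, 72.044, -1.146], TCP at [244.815, 520.295, 235.976] pointing down, gripper open.
Joint ranges: [-177.97, 177.97], [-48.28, 115.42], [12.27, 149.76], [-77.06, 257.06], [2.81, 150.46], [-146.56, 146.56]. Speed limits (degrees/s): [147.25, 147.25, 180, 180, 180, 180].

INTERFACE

Orientations are given as [roll, pitch, yaw] about the fixed x, y, z axes, in that order (R = Rz(yaw) Ry(pitch) Rx(roll)).
In Python, from workcell import * gives the robot as it stands.
- The arm moves only by the shell command python3 -m jog 'ROWS' [OPENING] [FORCE]. ROWS is text: rows parted by semicolons, each of 6 numbers parted by spaces: the shift along the tool's x, y, z in units of 0.5 m (1.0 is 0.5 m), then the turn, a rotation vector about the tool's x, y, z in units of pi/2 rad (1.0 is pi/2 rad). A call has 1 to 20 rows; each row is the pose to reach, as a shift and turn from the pose measured when the call began, along the tool's axes at that moment; what a row does not reach only later rows make up. A row lasts 1/12 s, in which the tool goes at most 41.7 mm and 7.16 degrees, less where a joint would pass 70% of its speed; a pose out of reach is approached as far as the arm can. A call with a number of a shift or a turn outside -1 to 1 is refused whole. A call with a gripper value outside its range is refused whole. OPENING is the opening, from -1 (shut) to 1 (fully open), set as the call begins (- or left out, the last holds). The fingers move at their own pace and stop on an object; FORCE is the grip in N (left out, the last holds). Time passes only in rows, so rows that repeat a pose let the fingers close. It gives the time, the measured TCP pose, the force and the opening at its end, in the units of the state.
- state(): the state, without advancing time (a new reading comes with each control period).
- grab_frame(name): name is "scene" or "top" or "wrist"; returns the picture (420x560x3 uint8, red, green, blue); there is no depth.
- calibration(name): a dict with "mtx" (3x3 intrinsics, pixels), "rvec" (rotation vector, rad) and "tvec" (3), from world to camera coordinates, as OpenCV has them. Camera axes: x right, y down, z forward; pixel columns grow to the right and rows downward; lengths in mm; the calibration is good to about 2 mm. A picture is of the moment at which its call begins: read the wrist's pose just before it. calibration takes no time and is no camera call; for the wrist camera it gives the pose at the moment of the call.
- job_done(): hands the job in, once; it reports no verdict.
Trained networks look in the newest picture that a camera, given by its name, has taken for a name from the list of things; names that differ only in an ending like _2 or _b are one class to them, and where a whole thing is asked for, a point or a joint stands for the part that bears it (a point fixed in the world has none). Each returns a list of dicts, best first, with "confidence" (0 to 1); they miss things now and then, are a little off and sometimes report something else, mostly with a low value. They report only what shows in the picture. A call takes as long as a camera call. They do not tell look-alikes from the thing itself.
- spot_in(query, camera): "rect" ([left, top, right, bottom] in pixels, round what is visible of it).
- tip_of(query, camera): "location" ([column, row] in pixels: a listed point, or the origin of a listed thing).
The state is a dict: "time_s": time; "qpos": joint angles; "qvel": joint speeds; "effort": joint torques, N m; "ee_pos": TCP position; "ee_rot": TCP orientation; "force": force on the tool from outside, world axes, zero at the start; "torque": the same for the moment, N m; "gripper_width": finger opening in mm.
Only numpy, scipy, OpenCV 4.12 (cv2) and the standard library are available. Lean on these libraries where they do the work, as an engineer would, in place of code of your own. Each camera call takes 0.05 s, during which the arm holds its last target. There are 200 camera calls.

TASK

Start up the glass-engraving stand: with the feed lever still at rest, press the round key, then the square key, then the long bar key, one at a time and each fully down. Then swing the feed lever by its knob four clicks from rest, never as far as a fifth, and finish holding it there with the gripper, between the fourth and fifth clicks, because it springs back if let go. Leave everything else on the bench where it stands.

Things in the scene. Friction and masses are not known exactly. Their poses are not given: they have to be found in the camera images.
- key_round_top (a point): centre of the top face of the ROUND key, 30 mm across, black plastic, on its own 64 x 64 x 32 mm fixed aluminium box; unpressed the face stands 42 mm above the bench, 10 mm proud of the box; z up. The three boxes stand in a row from left to right in any order, turned a little
- key_round (a joint): travel of that key in m: 0 up, 0.006 fully down; springs back; 1.5 N starts it, 4.5 N holds it fully down; counts as pressed from 0.0045
- key_square_top (a point): centre of the top face of the SQUARE key, 28 x 28 mm, black plastic, on its own 64 x 64 x 32 mm fixed aluminium box; unpressed the face stands 42 mm above the bench, 10 mm proud of the box; z up. The three boxes stand in a row from left to right in any order, turned a little
- key_square (a joint): travel of that key in m: 0 up, 0.006 fully down; springs back; 1.5 N starts it, 4.5 N holds it fully down; counts as pressed from 0.0045
- key_bar_top (a point): centre of the top face of the LONG BAR key, 16 x 46 mm (long side along the box's y), black plastic, on its own 64 x 64 x 32 mm fixed aluminium box; unpressed the face stands 42 mm above the bench, 10 mm proud of the box; z up. The three boxes stand in a row from left to right in any order, turned a little
- key_bar (a joint): travel of that key in m: 0 up, 0.006 fully down; springs back; 1.5 N starts it, 4.5 N holds it fully down; counts as pressed from 0.0045
- feed: the engraving stand: fixed grey cast base 300 x 130 x 50 mm, turned up to 0.3 rad, with a small grinding wheel and a glass plaque (up to 150 mm above the bench) at its far end. Origin under the lever's pivot, on the bench; x points away from the robot, the base runs from 95 mm before to 205 mm behind the pivot
- lever: steel feed lever, 16 mm wide, its top 80 mm above the bench; origin on the upright pivot, z up, x along the lever to its knob. It rests against a stop and advances anticlockwise seen from above (knob towards the robot's right), up to 1.3 rad. Let go, it springs all the way back: 7 N at the knob at rest, growing 2.5 N per rad; at each click the push rises by 1 to 2 N, then dips by 3 to 5 N just past the pin
- lever_knob (a point): middle of the upright round black knob on the lever's end, 18 mm in diameter, 45 mm tall, from 80 to 125 mm above the bench (this point is at 102.5 mm), 120 mm from the pivot; z up
- quadrant: brass plate with 7 upright steel pins (one click each, 6 mm thick, 17 mm tall, 75 mm from the pivot), clamped on the stand under the lever at a different angle each time. Origin on the pivot axis 50 mm above the bench, z up, x from the pivot through the 4th pin; pins at -0.42, -0.28, -0.14, 0, 0.14, 0.28, 0.42 rad about z, the first being nearest the lever's rest
- pin4 (a point): the 4th (middle) pin's foot on the quadrant. A sprung nose under the lever's centre line snaps over each pin: the push rises, then drops: one click. From rest the lever swings freely 0.1 to 0.38 rad before the first pin. After four clicks the lever lies midway between pins 4 and 5, its x turned 0.07 rad about z past the quadrant's x
- vial: bystander: amber glass vial with a cork, 46 mm across, 110 mm tall; origin at the centre of its underside
- tumbler: bystander: open glass tumbler, 68 mm across, 85 mm tall; origin at the centre of its underside
- wheel_a: bystander: spare brown grinding wheel lying flat, with a hole, 60 mm across, 9 mm tall; origin at the centre of its underside
- wheel_b: bystander: smaller grey grinding wheel lying flat, with a hole, 48 mm across, 12 mm tall; origin at the centre of its underside
- jar: bystander: lidded glass jar, 60 mm across, 55 mm tall; origin at the centre of its underside
- brush: bystander: wooden-handled brush lying flat, along its x
- whetstone: bystander: grey whetstone 100 x 35 x 22 mm lying flat; origin at the centre of its underside
Mind the look-alikes: they are no part of the job. Leave any purple or red look-alike of the part that bears key_square_top alone.

How it is judged (in metres and radians):
On the way, in this order (a step that is already met when the one before it is completed fails the run):
1. the round key is pressed down alone, with the feed lever still at rest (value of joint key_round above 0.0045 m and value of joint each of key_square, key_bar below 0.002 m and y of lever_knob in the frame of quadrant below -0.0467 m), for 0.05 s.
2. the square key is pressed down alone, with the feed lever still at rest (value of joint key_square above 0.0045 m and value of joint each of key_round, key_bar below 0.002 m and y of lever_knob in the frame of quadrant below -0.0467 m), for 0.05 s.
3. the bar key is pressed down alone, with the feed lever still at rest (value of joint key_bar above 0.0045 m and value of joint each of key_round, key_square below 0.002 m and y of lever_knob in the frame of quadrant below -0.0467 m), for 0.05 s.
4. the gripper holds the lever past the fourth click and short of the fifth (y of lever_knob in the frame of quadrant between 0.0018 and 0.015 m and contact force between the fingers and lever above 1.5 N and angular speed of lever below 0.15 rad/s), for 0.3 s.
At the end, for the whole second after the job is handed in: The lever stands still past the fourth pin and before the fifth (its x 0.015 to 0.125 rad beyond the quadrant's x), the fingers bear on it with more than 1.5 N, all keys are up again, and no bystander has moved 30 mm (all of step 4 and value of joint each of key_round, key_square, key_bar below 0.002 m and distance of each of vial, tumbler, wheel_a, wheel_b, jar, brush, whetstone from where it was at the start of the episode below 0.03 m); the arm keeps its last pose, push and grip.
It fails at once if the lever goes past the fifth click (y of lever_knob in the frame of quadrant above 0.0191 m).
It fails at once if two keys are pressed together (value of joint each of key_round, key_square above 0.003 m or value of joint each of key_round, key_bar above 0.003 m or value of joint each of key_square, key_bar above 0.003 m).
It fails at once if a bystander is moved 30 mm or more (distance of any of vial, tumbler, wheel_a, wheel_b, jar, brush, whetstone from where it was at the start of the episode above 0.03 m).
It fails at once if the vial or the tumbler is tipped (angle between any of vial, tumbler's own z axis and vertical above 0.35 rad).
It also fails if it takes over 64 s, if anything falls off the work surface, if the arm or the gripper's body presses on something with over 40 N, if the wrist force passes 120 N, or if a joint passes its speed limit or range.

## Working session

There is one attempt and no reset: what is moved stays moved. The work goes in short steps, Python scripts to look and compute and a shell command to move; the robot and the scene stay as the last step left them, time stands still between calls to the robot, and variables do not carry over. Pictures are saved under pics/ and viewed, about 8 in all and at most 12, crops included, and the job is handed in when it is done.

```bash
mkdir -p pics; cat > h.py <<'E'
from workcell import *
import numpy as np, cv2
from scipy.spatial.transform import Rotation as R
def cal(n):
    c=calibration(n); M=np.array(c["mtx"],float); r=cv2.Rodrigues(np.array(c["rvec"],float))[0]; t=np.array(c["tvec"],float).ravel(); return M,r,t
def ray(c,px):
    M,r,t=c; d=r.T@np.linalg.inv(M)@np.array([px[0],px[1],1.]); return -r.T@t,d/np.linalg.norm(d)
def onz(c,px,z):
    o,d=ray(c,px); return o+d*(z-o[2])/d[2]
def tri(obs):
    A=np.zeros((3,3));b=np.zeros(3)
    for c,p in obs:
        o,d=ray(c,p);P=np.eye(3)-np.outer(d,d);A+=P;b+=P@o
    x=np.linalg.solve(A,b); return x,[round(float(np.linalg.norm((np.eye(3)-np.outer(ray(c,p)[1],ray(c,p)[1]))@(x-ray(c,p)[0]))),1) for c,p in obs]
def proj(c,X):
    M,r,t=c; p=M@(r@np.array(X,float)+t); return p[:2]/p[2]
def save(im,n,box=None,s=1):
    if box: im=im[box[1]:box[3],box[0]:box[2]]
    im=cv2.resize(im,None,fx=s,fy=s,interpolation=cv2.INTER_CUBIC); cv2.imwrite('pics/'+n,im[:,:,::-1])
def to_rows(target,rpy=None):
    """shift in tool units from current pose to world target"""
    s=state(); Rt=R.from_euler('xyz',s["ee_rot"],degrees=True)
    d=Rt.inv().apply(np.array(target)-s["ee_pos"])/500
    w=np.zeros(3)
    if rpy is not None: w=(Rt.inv()*R.from_euler('xyz',rpy,degrees=True)).as_rotvec()/(np.pi/2)
    return np.round(np.r_[d,w],4)
E
python3 - <<'E'
from h import *
a=grab_frame("scene");b=grab_frame("top")
save(a,'s0.png',None,1); save(b,'t0.png',None,1)
print(state())
for n in("scene","top"):
    c=cal(n); print(n,-c[1].T@c[2])
    for q in ["key_round_top","key_square_top","key_bar_top","lever_knob","pin4","lever","quadrant","feed"]:
        print(q,[(np.round(d["location"],1).tolist(),round(d["confidence"],2)) for d in tip_of(q,n)][:4])
E
python3 -c "
import cv2,numpy as np
a=cv2.imread('pics/s0.png');b=cv2.imread('pics/t0.png')
"
```

```text
{'time_s': 0.1, 'qpos': array([ 6.36562571e+01,  1.83472637e+01,  8.96997664e+01, -1.66337041e-03,
        7.20436417e+01, -1.14660097e+00]), 'qvel': array([-0.05326463, -0.0216004 , -0.20183744,  0.0049539 ,  0.07435642,
        0.08412817]), 'effort': array([ 8.57161740e-04, -4.13329589e+01, -2.32510704e+01,  7.31368759e-02,
        4.22199746e-02, -3.90261016e-05]), 'ee_pos': array([244.62430349, 519.90544163, 235.20911339]), 'ee_rot': array([-1.79909315e+02, -2.33179179e-04,  1.54803372e+02]), 'force': array([-0.2180661 ,  0.61543583, -0.54144776]), 'torque': array([ 0.01696656, -0.02805671,  0.00737506]), 'gripper_width': 91.18959087476827}
scene [1411.44606368  518.7617652   786.14897912]
key_round_top [([212.1, 208.0], 0.48)]
key_square_top [([309.4, 283.1], 0.72), ([191.8, 202.8], 0.55), ([161.5, 184.6], 0.51)]
key_bar_top [([246.1, 211.5], 0.45)]
lever_knob []
pin4 [([322.8, 249.7], 0.67)]
lever [([310.2, 259.7], 0.58)]
quadrant [([246.9, 212.4], 0.28)]
feed [([310.5, 280.3], 0.58)]
top [335.12225394   7.53242953 980.09617957]
key_round_top [([119.7, 230.7], 0.51), ([365.4, 217.4], 0.46)]
key_square_top [([464.3, 248.1], 0.74), ([451.0, 194.8], 0.63), ([403.5, 228.6], 0.61), ([342.5, 153.1], 0.5)]
key_bar_top [([328.5, 236.5], 0.43)]
lever_knob []
pin4 []
lever [([212.8, 163.2], 0.59)]
quadrant []
feed [([217.2, 176.0], 0.92)]
```

View pics/s0.png

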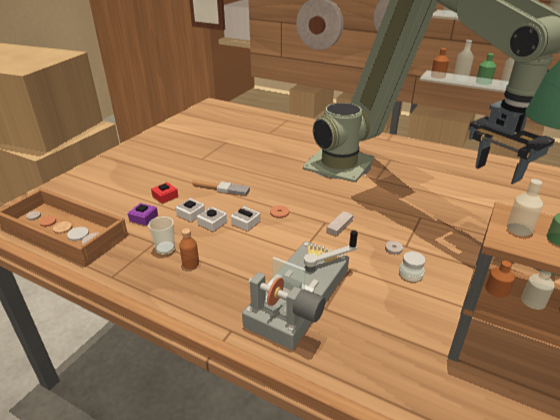

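View pics/t0.png

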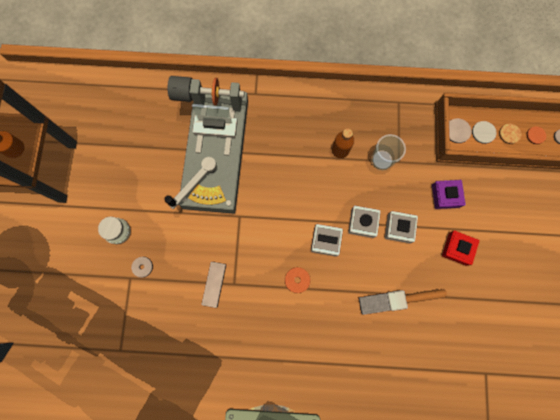

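The candidates in the top view:
- **Square key:** (403,227) is the black key on an aluminium box and stands in the row. (452,192) is purple and (462,247) is red, so both of those are look-alikes.
- **Round and bar keys:** (365,220) and (327,240).
- **Knob and pivot:** the knob is about (171,201) and the pivot about (208,163).

I'll confirm these in an enlarged crop.

```bash
python3 - <<'E'
import cv2,numpy as np
t=cv2.imread('pics/t0.png');s=cv2.imread('pics/s0.png')
f=lambda im,x,y,w,h,k:cv2.resize(im[y:y+h,x:x+w],None,fx=k,fy=k,interpolation=cv2.INTER_CUBIC)
A=f(t,305,190,180,74,4.4); B=f(t,150,140,98,74,4); C=f(s,285,215,98,74,4)
out=np.zeros((600,800,3),np.uint8)
A=A[:,:800];out[:A.shape[0],:A.shape[1]]=A
bc=np.hstack([B,C]);h=min(bc.shape[0],600-326);out[326:326+h,:784]=bc[:h]
cv2.imwrite('pics/c1.png',out)
E
```

```text
(no output)
```

View pics/c1.png

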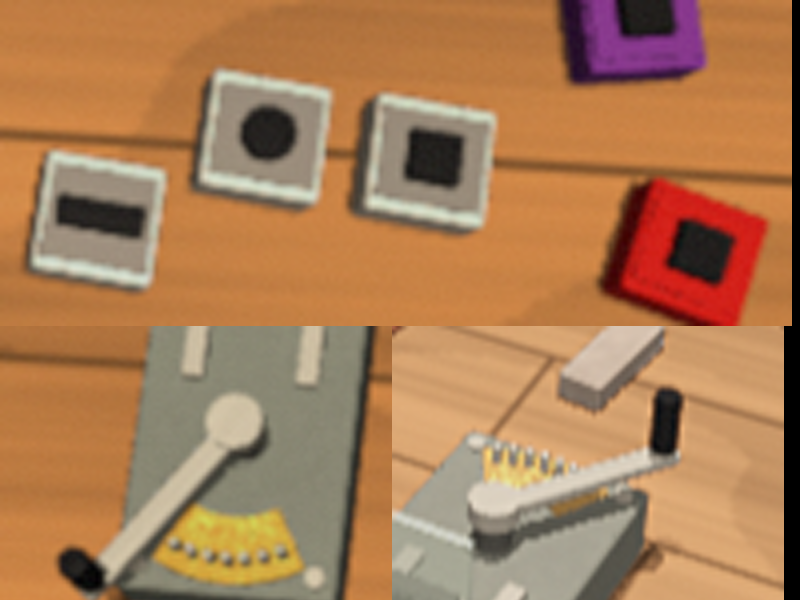

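The crop shows the three aluminium boxes, left to right: bar (328,239), round (366,220) and square (404,226). The purple and red boxes stand apart. The lever rests left of the seven pins. Next I compute positions and cross-check with the scene view.

```bash
python3 - <<'E'
from h import *
T=cal("top");S=cal("scene")
for n,p,q,z in [("bar",(328,238.9),(246.1,212.5),42),("round",(365.9,220),(212.1,212),42),("sq",(403.6,225.7),(190.5,204.5),42),("knobmid",(171,201),(353.3,239.8),102.5),("pivot",(208.8,164),(285+98/4,215+(500-326)/4),80)]:
    print(n,"top@z",onz(T,p,z).round(1),"scene@z",onz(S,q,z).round(1),"tri",tri([(T,p),(S,q)]))
for i,(x,y) in enumerate([(176,545),(192,552),(207,557),(227,560),(243,559),(262,556),(283,551)]):
    print(i+1,onz(T,(150+x/4,140+(y-326)/4),67).round(1))
# keys yaw from box: bar long axis
print(onz(T,(305+60/4.4,190+207/4.4),42),onz(T,(305+143/4.4,190+223/4.4),42))
t=cv2.imread('pics/t0.png');s=cv2.imread('pics/s0.png')
W=cal("wrist"); s=state(); print("cam-tcp in tool",R.from_euler('xyz',s["ee_rot"],degrees=True).inv().apply(-W[1].T@W[2]-s["ee_pos"]), "axis", R.from_euler('xyz',s["ee_rot"],degrees=True).inv().apply(W[1].T@[0,0,1]), W[0][0,0])
E
```

```text
bar top@z [ 481.6 -102.9   42. ] scene@z [488.4 -95.8  42. ] tri (array([ 481.72220558, -102.11881346,   36.3530773 ]), [1.6, 1.6])
round top@z [ 530.9 -188.9   42. ] scene@z [ 534.2 -185.8   42. ] tri (array([ 531.13830917, -188.90530679,   39.38029586]), [0.5, 0.5])
sq top@z [ 522.7 -275.8   42. ] scene@z [ 532.1 -267.6   42. ] tri (array([ 523.5150639 , -276.84178093,   34.71652621]), [1.3, 1.3])
knobmid top@z [534.8 248.5 102.5] scene@z [539.4 252.2 102.5] tri (array([535.35289862, 250.17244621,  98.94913591]), [0.8, 0.8])
pivot top@z [631.5 178.7  80. ] scene@z [631.7 177.1  80. ] tri (array([631.70486514, 177.96342009,  80.33596618]), [0.8, 0.8])
1 [560.6 207.8  67. ]
2 [557.1 198.3  67. ]
3 [554.7 189.5  67. ]
4 [553.6 178.   67. ]
5 [554.7 169.   67. ]
6 [557.1 158.4  67. ]
7 [560.8 146.8  67. ]
[484.58308508 -81.34556642  42.        ] [ 478.79209165 -124.69122948   42.        ]
cam-tcp in tool [  84.17259945    0.76792617 -148.9675235 ] axis [-2.93513962e-01  8.77311367e-04  9.55954384e-01] 321.454522524734
```

```bash
python3 - <<'E'
from h import *
print(to_rows([531,-189,180],[180,0,82]))
E
```

```text
[-1.1219 -1.0398  0.1119  0.     -0.      0.8089]
```

```bash
P="-0.95 -0.88 0.05 0 0 0.7"; python3 -m jog '-0.95 -0.88 0.05 0 0 0.7;-0.95 -0.88 0.05 0 0 0.7;-0.95 -0.88 0.05 0 0 0.7;-0.95 -0.88 0.05 0 0 0.7;-0.95 -0.88 0.05 0 0 0.7;-0.95 -0.88 0.05 0 0 0.7;-0.95 -0.88 0.05 0 0 0.7;-0.95 -0.88 0.05 0 0 0.7;-0.95 -0.88 0.05 0 0 0.7;-0.95 -0.88 0.05 0 0 0.7;-0.95 -0.88 0.05 0 0 0.7;-0.95 -0.88 0.05 0 0 0.7;-0.95 -0.88 0.05 0 0 0.7;-0.95 -0.88 0.05 0 0 0.7;-0.95 -0.88 0.05 0 0 0.7;-0.95 -0.88 0.05 0 0 0.7;-0.95 -0.88 0.05 0 0 0.7;-0.95 -0.88 0.05 0 0 0.7' -1 30
python3 - <<'E'
from h import *
print(to_rows([531,-189,180],[180,0,82]))
W=cal("wrist"); im=grab_frame("wrist"); save(im,'w1.png')
for n,X in [("bar",[481.6,-102.9,42]),("round",[530.9,-188.9,42]),("sq",[522.7,-275.8,42])]: print(n,proj(W,X))
E
```

```text
time_s: 2.4
ee_pos: [487.4, -81.0, 210.6]
ee_rot: [-180.0, -0.0, 91.6]
force: [-0.7, 0.0, 0.1]
gripper_width: 0.4
[-0.2184  0.0811  0.0611 -0.0004 -0.0004  0.1072]
bar [269.07363167 213.60023072]
round [311.20503384 287.58889478]
sq [299.87125039 351.22730315]
```

View pics/w1.png

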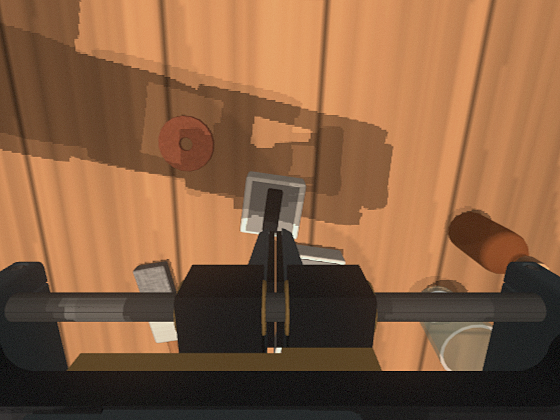

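The wrist picture shows the bar key at (273,213), against (269,214) predicted from the top view, so they agree to about 4 mm. The vial and tumbler are well clear. I'll go over the round key.

```bash
python3 -m jog '-0.2184 0.083 0.21 0 0 0.107;-0.2184 0.083 0.21 0 0 0.107;-0.2184 0.083 0.21 0 0 0.107;-0.2184 0.083 0.21 0 0 0.107;-0.2184 0.083 0.21 0 0 0.107;-0.2184 0.083 0.21 0 0 0.107;-0.2184 0.083 0.21 0 0 0.107'
python3 -c "
from h import *
print(to_rows([532,-189,55],[180,0,82]))"
```

```text
time_s: 3.03
ee_pos: [531.6, -186.3, 106.2]
ee_rot: [-180.0, -0.1, 82.2]
force: [-0.8, -0.2, 0.2]
gripper_width: 0.8
[-0.0053  0.0015  0.1025 -0.0005 -0.0008  0.002 ]
```

```bash
python3 -m jog '-0.005 0.0015 0.06 0 0 0;-0.005 0.0015 0.09 0 0 0;-0.005 0.0015 0.096 0 0 0;-0.005 0.0015 0.099 0 0 0;-0.005 0.0015 0.1 0 0 0;-0.005 0.0015 0.1 0 0 0;-0.005 0.0015 0.1 0 0 0'
```

```text
time_s: 3.62
ee_pos: [532.2, -187.7, 58.2]
ee_rot: [180.0, -0.1, 82.2]
force: [-2.6, 3.6, 8.8]
gripper_width: 0.3
```

Round key is fully down: 5.8 mm travel and 8.8 N. I'll lift and move to the square key at (523.5,-276).

```bash
python3 -m jog '0 0 -0.05 0 0 0;0 0 -0.08 0 0 0;-0.06 0.0067 -0.08 0 0 0;-0.12 0.0067 -0.08 0 0 0;-0.177 0.0067 -0.08 0 0 0;-0.177 0.0067 -0.08 0 0 0;-0.177 0.0067 -0.08 0 0 0;-0.177 0.0067 -0.05 0 0 0'
python3 -c "
from h import *
print(state()['ee_pos'],state()['force'],to_rows([523.5,-276,58],[180,0,82]))"
```

```text
time_s: 4.28
ee_pos: [525.5, -276.4, 86.0]
ee_rot: [179.6, 0.0, 82.2]
force: [0.2, -0.9, -0.3]
gripper_width: 0.3
[ 525.5381254  -276.41638096   85.99778343] [ 0.17881795 -0.94924781 -0.28920155] [ 0.0003 -0.0045  0.056   0.0045  0.0002  0.0023]
```

```bash
python3 -m jog '0 -0.003 0.03 0.004 0 0;0 -0.003 0.05 0.004 0 0;0 -0.003 0.057 0.004 0 0;0 -0.003 0.059 0.004 0 0;0 -0.003 0.059 0.004 0 0;0 -0.003 0.059 0.004 0 0;0 -0.003 0.059 0.004 0 0'
```

```text
time_s: 4.87
ee_pos: [524.3, -275.0, 58.2]
ee_rot: [180.0, -0.0, 82.3]
force: [-2.1, 1.6, 10.1]
gripper_width: 0.5
```

Square key is down (z 58.2, 10 N). Next is the bar key.

```bash
python3 -m jog '0 0 -0.05 0 0 0;0 0 -0.09 0 0 0;0.06 -0.024 -0.09 0 0 0;0.33 -0.129 -0.09 0 0 0;0.33 -0.129 -0.09 0 0 0;0.33 -0.129 -0.09 0 0 0;0.33 -0.129 -0.09 0 0 0;0.33 -0.129 -0.09 0 0 0;0.33 -0.129 -0.09 0 0 0;0.33 -0.129 -0.05 0 0 0;0.33 -0.129 -0.05 0 0 0'
python3 -c "
from h import *
print(state()['force'],to_rows([483.5,-102.5,58],[180,0,82]))"
```

```text
time_s: 5.78
ee_pos: [481.8, -103.2, 81.5]
ee_rot: [-179.9, -0.0, 82.2]
force: [-0.6, 0.2, -1.0]
gripper_width: 0.2
[-0.5799599   0.21724451 -0.95525789] [ 0.0019  0.0033  0.0469 -0.0015 -0.0001  0.0027]
```

```bash
python3 -m jog '0.002 0.003 0.03 0 0 0;0.002 0.003 0.04 0 0 0;0.002 0.003 0.047 0 0 0;0.002 0.003 0.05 0 0 0;0.002 0.003 0.05 0 0 0;0.002 0.003 0.05 0 0 0;0.002 0.003 0.05 0 0 0'
```

```text
time_s: 6.37
ee_pos: [483.9, -103.4, 58.2]
ee_rot: [-179.9, 0.0, 82.2]
force: [-2.6, -1.3, 9.8]
gripper_width: 0.5
```

All three keys were bottomed: same height, about 10 N each. I'll rise and look at the lever from above.

```bash
python3 -m jog '0 0 -0.384 0 0 -0.1;0 0 -0.384 0 0 -0.1;0 0 -0.384 0 0 -0.2;0.05 0.02 -0.384 0 0 -0.3;0.1 0.04 -0.384 0 0 -0.4;0.58 0.243 -0.384 0 0 -0.7;0.58 0.243 -0.384 0 0 -0.7;0.58 0.243 -0.384 0 0 -0.7;0.58 0.243 -0.384 0 0 -0.7;0.58 0.243 -0.384 0 0 -0.7;0.58 0.243 -0.384 0 0 -0.7;0.58 0.243 -0.384 0 0 -0.7;0.58 0.243 -0.384 0 0 -0.7;0.58 0.243 -0.384 0 0 -0.7;0.58 0.243 -0.384 0 0 -0.7;0.58 0.243 -0.384 0 0 -0.7;0.58 0.243 -0.384 0 0 -0.7' 0.0
python3 - <<'E'
from h import *
import pickle
W=cal("wrist"); im=grab_frame("wrist"); save(im,'w2.png'); save(im,'w2v.png',None,1.4); pickle.dump(W,open('w2.pkl','wb'))
for n,X in [("pivot",[631.6,178,80]),("knobtop",[534.8,249,125]),("pin4foot",[553.6,178,50])]: print(n,proj(W,X)*1.4)
for q in ["lever_knob","pin4","lever"]: print(q,tip_of(q,"wrist"))
E
```

```text
time_s: 7.78
ee_pos: [643.3, 166.2, 250.5]
ee_rot: [-179.9, -0.0, 145.1]
force: [-0.8, -0.3, -0.6]
gripper_width: 45.6
pivot [388.23526076 247.75096122]
knobtop [394.64234893  50.24474237]
pin4foot [328.33804782 154.96093502]
lever_knob [{'location': [286.3, 40.1], 'confidence': 0.66}]
pin4 [{'location': [238.6, 113.5], 'confidence': 0.72}]
lever [{'location': [282.9, 177.3], 'confidence': 0.66}]
```

View pics/w2v.png

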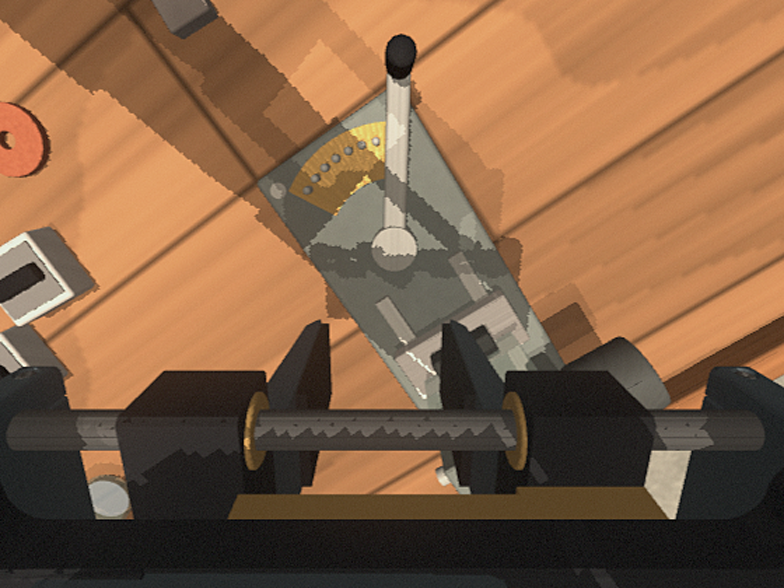

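The picture shows the hub at (394,249) and the knob top at (401,47). The seven pin tops run from (376,141) for pin 1 to (307,190) for pin 7. I'll fit pivot, knob and pins, combining the two cameras.

```bash
python3 - <<'E'
from h import *
import pickle
from scipy.optimize import least_squares
W=pickle.load(open('w2.pkl','rb'));T=cal("top")
px=[(376,141),(362,146),(349,152),(337,158),(326,168),(315,178),(307,190)]
pt=[(176,545),(192,552),(207,557),(227,560),(243,559),(262,556),(283,551)]
a=np.array([onz(W,np.array(p)/1.4,67)[:2] for p in px]); b=np.array([onz(T,(150+x/4,140+(y-326)/4),67)[:2] for x,y in pt])
k=np.array([-.42,-.28,-.14,0,.14,.28,.42])
for n,P,piv in [("wrist",a,onz(W,np.array([394,249])/1.4,82)),("top",b,onz(T,(208.8,164),82))]:
    f=lambda q:(P-np.c_[q[0]+75*np.cos(q[2]+k),q[1]+75*np.sin(q[2]+k)]).ravel()
    s=least_squares(f,[631,178,3.1]); print(n,"fit centre",s.x[:2],"pin4 angle",np.degrees(s.x[2]),"rms",np.sqrt(np.mean(s.fun**2)),"hub",piv)
    g=lambda q:(P-np.c_[piv[0]+75*np.cos(q[0]+k),piv[1]+75*np.sin(q[0]+k)]).ravel()
    s=least_squares(g,[3.1]);print("  hub-centred angle",np.degrees(s.x[0]),np.sqrt(np.mean(s.fun**2)))
for n,p,z in [("W top",np.array([401,47])/1.4,125)]:
    print(n,onz(W,p,z))
print("T knob top",onz(T,(168.3,199),125),"tri knobtop",tri([(T,(168.3,199)),(W,np.array([401,47])/1.4)]),"tri hub",tri([(T,(208.8,164)),(W,np.array([394,249])/1.4)]))
print(to_rows([534.8,251,108],[180,0,145]))
E
```

```text
wrist fit centre [634.73776363 181.18760343] pin4 angle 178.63587661983385 rms 0.4773766913492559 hub [634.36253173 181.11231089  82.        ]
  hub-centred angle 178.57365717225554 0.5457347130302854
top fit centre [629.04439483 178.17461851] pin4 angle 179.94031996826598 rms 0.6355253446740646 hub [630.83960895 178.34367249  82.        ]
  hub-centred angle 180.0631355812415 1.419990152881275
W top [535.47088885 252.76639459 125.        ]
T knob top [533.70562644 248.51344429 125.        ] tri knobtop (array([534.98910337, 252.28305736, 117.26804486]), [1.6, 1.6]) tri hub (array([635.72718595, 180.26130788,  69.97328628]), [1.0, 1.0])
[ 0.2744  0.014   0.2846 -0.0005 -0.0003  0.0019]
```

```bash
python3 -m jog '0.274 0.014 0.08 0 0 0.002;0.274 0.014 0.12 0 0 0.002;0.274 0.014 0.15 0 0 0.002;0.274 0.014 0.165 0 0 0.002;0.274 0.014 0.165 0 0 0.002;0.274 0.014 0.165 0 0 0.002;0.274 0.014 0.165 0 0 0.002' 0.1
python3 - <<'E'
from h import *
print(to_rows([535.2,251.7,110],[180,0,145]))
W=cal("wrist"); save(grab_frame("wrist"),'w3.png')
print(proj(W,[535.2,251.7,125]))
E
```

```text
time_s: 8.57
ee_pos: [536.1, 251.0, 168.8]
ee_rot: [179.9, 0.1, 145.0]
force: [0.9, -0.2, 0.4]
gripper_width: 50.2
[ 0.0025 -0.      0.1175  0.0007  0.0008  0.    ]
[273.80330557 240.5625588 ]
```

View pics/w3.png

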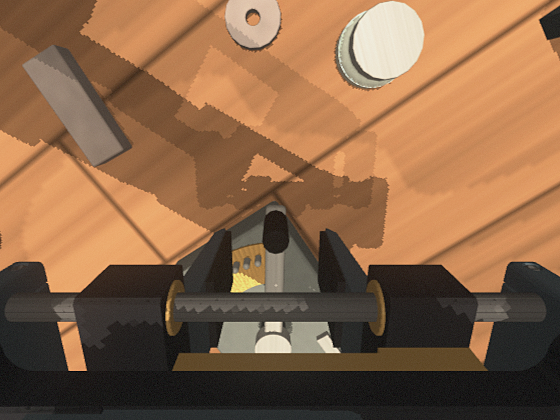

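The knob stands midway between the fingers at (275,238), as predicted at (274,241). I'll go down and close.

```bash
python3 -m jog '0.0025 0 0.06 0 0 0;0.0025 0 0.1 0 0 0;0.0025 0 0.116 0 0 0;0.0025 0 0.116 0 0 0;0.0025 0 0.116 0 0 0'
python3 -m jog '0 0 0 0 0 0;0 0 0 0 0 0;0 0 0 0 0 0;0 0 0 0 0 0;0 0 0 0 0 0;0 0 0 0 0 0;0 0 0 0 0 0;0 0 0 0 0 0;0 0 0 0 0 0' -1 30
python3 - <<'E'
from h import *
s=state();p=s["ee_pos"];y0=s["ee_rot"][2]
print(p,y0,s["force"],s["gripper_width"])
piv=np.array([634,180.5])
v=p[:2]-piv; a0=np.degrees(np.arctan2(v[1],v[0])); print("angle",a0,np.linalg.norm(v))
for d in [5,10,15,20,25,30,33,36,39]:
    a=np.radians(a0+d); r=np.linalg.norm(v); print(d,to_rows([piv[0]+r*np.cos(a),piv[1]+r*np.sin(a),p[2]],[180,0,y0+d]))
E
```

```text
time_s: 9.03
ee_pos: [537.2, 251.4, 112.1]
ee_rot: [179.8, 0.2, 144.9]
force: [1.2, -0.2, 0.5]
gripper_width: 50.3
time_s: 9.78
ee_pos: [536.8, 250.8, 112.5]
ee_rot: [179.9, 0.2, 144.9]
force: [-1.7, -3.8, 5.2]
gripper_width: 17.2
[536.8231458  250.79989327 112.47328964] 144.91717669382098 [-1.67457193 -3.75165277  5.24486602] 17.191607855316647
angle 144.11718796387856 119.93921788023361
5 [-0.0006 -0.0209 -0.      0.0012  0.0018 -0.0556]
10 [-3.100e-03 -4.170e-02 -1.000e-04  1.100e-03  1.900e-03 -1.111e-01]
15 [-7.300e-03 -6.220e-02 -1.000e-04  1.000e-03  1.900e-03 -1.667e-01]
20 [-1.330e-02 -8.220e-02 -1.000e-04  1.000e-03  2.000e-03 -2.222e-01]
25 [-2.110e-02 -1.017e-01 -1.000e-04  9.000e-04  2.000e-03 -2.778e-01]
30 [-3.050e-02 -1.204e-01 -2.000e-04  8.000e-04  2.000e-03 -3.333e-01]
33 [-3.690e-02 -1.312e-01 -2.000e-04  7.000e-04  2.100e-03 -3.667e-01]
36 [-4.380e-02 -1.416e-01 -2.000e-04  7.000e-04  2.100e-03 -4.000e-01]
39 [-5.130e-02 -1.517e-01 -2.000e-04  6.000e-04  2.100e-03 -4.333e-01]
```

Gripped (17.2 mm). I'll swing to about 30° first, in small steps, and check.

```bash
python3 -m jog '-0.0002 -0.0105 0 0 0 -0.028;-0.0006 -0.0209 0 0 0 -0.056;-0.0017 -0.0313 0 0 0 -0.083;-0.0031 -0.0417 0 0 0 -0.111;-0.005 -0.052 0 0 0 -0.139;-0.0073 -0.0622 0 0 0 -0.167;-0.0102 -0.0722 0 0 0 -0.194;-0.0133 -0.0822 0 0 0 -0.222;-0.017 -0.092 0 0 0 -0.25;-0.0211 -0.1017 0 0 0 -0.278;-0.0256 -0.111 0 0 0 -0.306;-0.0305 -0.1204 0 0 0 -0.333;-0.0305 -0.1204 0 0 0 -0.333;-0.0305 -0.1204 0 0 0 -0.333;-0.0305 -0.1204 0 0 0 -0.333'
python3 - <<'E'
from h import *
s=state();p=s["ee_pos"];y0=s["ee_rot"][2]
piv=np.array([634,180.5])
v=p[:2]-piv; r=np.linalg.norm(v);a0=np.degrees(np.arctan2(v[1],v[0])); print("angle",a0,r,y0,s["force"],s["gripper_width"])
for d in range(1,14,1):
    a=np.radians(a0+d); print(d,to_rows([piv[0]+119.9*np.cos(a),piv[1]+119.9*np.sin(a),p[2]],[180,0,y0+d])[[0,1,5]])
im=grab_frame("wrist");im2=grab_frame("top");im3=grab_frame("scene")
A=im[190:370,130:410];A=cv2.resize(A,None,fx=2,fy=2)
out=np.zeros((600,800,3),np.uint8);out[:300,:467]=cv2.resize(im[190:370,130:410],(467,300));B=cv2.resize(im2[135:225,150:250],(333,300));out[:300,467:]=B
C=cv2.resize(im3[215:290,280:380],(400,300));out[300:,:400]=C
save(out,'c4.png')
E
```

```text
time_s: 11.03
ee_pos: [514.9, 195.4, 112.5]
ee_rot: [179.7, 0.2, 174.8]
force: [-2.0, 7.6, 1.0]
gripper_width: 17.4
angle 172.88636574161674 120.0109456643839 174.78480021420276 [-1.9972847   7.61099067  0.9805262 ] 17.350282632850195
1 [-0.0001 -0.0042 -0.0111]
2 [-0.0001 -0.0084 -0.0222]
3 [-0.0001 -0.0126 -0.0333]
4 [-0.0003 -0.0167 -0.0444]
5 [-0.0004 -0.0209 -0.0555]
6 [-0.0007 -0.0251 -0.0667]
7 [-0.001  -0.0293 -0.0778]
8 [-0.0014 -0.0334 -0.0889]
9 [-0.0019 -0.0376 -0.1   ]
10 [-0.0025 -0.0417 -0.1111]
11 [-0.0031 -0.0459 -0.1222]
12 [-0.0038 -0.05   -0.1333]
13 [-0.0046 -0.0541 -0.1444]
```

View pics/c4.png

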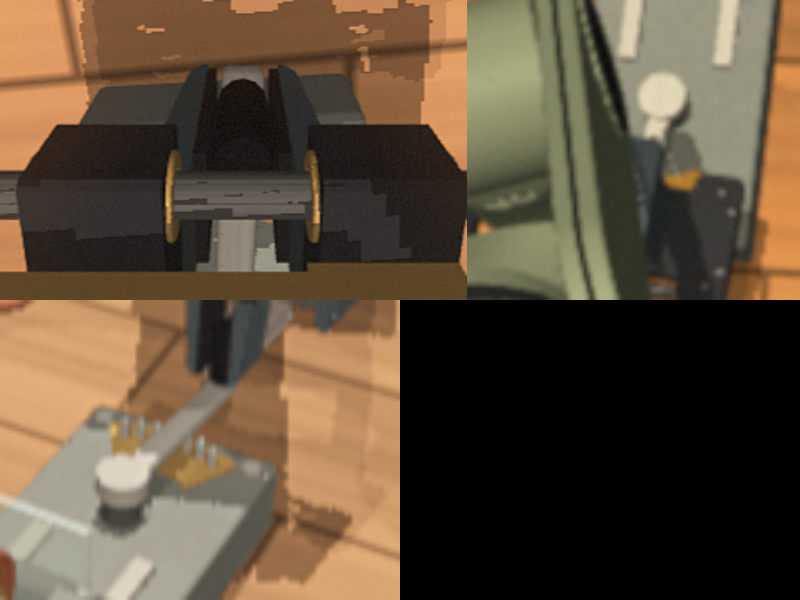

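The scene crop shows the lever past pins 1–3 and before pin 4. I'll step 1° at a time and read the force, to feel click 4.

```bash
j(){ grep -E 'pos|force' | tr '\n' ' '; echo; }
python3 -m jog '0 -0.0126 0 0 0 -0.033;0 -0.0126 0 0 0 -0.033' | j
python3 -m jog '0 -0.0042 0 0 0 -0.011;0 -0.0042 0 0 0 -0.011' | j
python3 -m jog '0 -0.0042 0 0 0 -0.011;0 -0.0042 0 0 0 -0.011' | j
python3 -m jog '0 -0.0042 0 0 0 -0.011;0 -0.0042 0 0 0 -0.011' | j
python3 -m jog '0 -0.0042 0 0 0 -0.011;0 -0.0042 0 0 0 -0.011' | j
python3 -m jog '0 -0.0042 0 0 0 -0.011;0 -0.0042 0 0 0 -0.011' | j
```

```text
ee_pos: [514.4, 190.5, 112.5] force: [-1.1, 3.4, 0.8] 
ee_pos: [514.4, 189.9, 112.5] force: [-1.4, 5.9, 0.5] 
ee_pos: [514.5, 189.6, 112.5] force: [-1.0, 7.2, 0.9] 
ee_pos: [514.6, 189.4, 112.4] force: [-1.7, 8.3, 0.2] 
ee_pos: [514.8, 189.4, 112.4] force: [-1.1, 9.3, -0.3] 
ee_pos: [514.9, 189.4, 112.4] force: [-1.7, 9.5, -0.6]
```

The arm gives a little under load: each call restarts from the measured pose, so the 2 mm increments are lost. I'll use larger steps.

```bash
j(){ grep -E 'pos|rot|force' | tr '\n' ' '; echo; }
python3 -m jog '0 -0.006 0 0 0 -0.011;0 -0.01 0 0 0 -0.02;0 -0.01 0 0 0 -0.02' | j
python3 -m jog '0 -0.006 0 0 0 0;0 -0.008 0 0 0 -0.01;0 -0.008 0 0 0 -0.01' | j
python3 -m jog '0 -0.006 0 0 0 0;0 -0.008 0 0 0 -0.01;0 -0.008 0 0 0 -0.01' | j
```

```text
ee_pos: [514.9, 186.4, 112.3] ee_rot: [178.3, 0.5, -176.0] force: [-2.3, 8.7, 1.5] 
ee_pos: [514.8, 184.3, 112.3] ee_rot: [178.1, 0.5, -175.1] force: [-2.1, 9.2, 2.0] 
ee_pos: [514.7, 182.2, 112.3] ee_rot: [177.9, 0.5, -174.2] force: [-3.5, 8.5, 2.7]
```

```bash
j(){ grep -E 'pos|rot|force' | tr '\n' ' '; echo; }
python3 -m jog '0 -0.006 0 0 0 0;0 -0.0075 0 0 0 0;0 -0.0075 0 0 0 0' | j
python3 -m jog '0 -0.006 0 0 0 0;0 -0.0075 0 0 0 0;0 -0.0075 0 0 0 0' | j
python3 - <<'E'
from h import *
im3=grab_frame("scene")
save(im3,'s5.png',[275,210,375,285],8)
print(state()["ee_pos"],state()["force"])
S=cal("scene")
for a4 in (178.6,180):
  for i,k in enumerate([-.42,-.28,-.14,0,.14,.28,.42]):
    a=np.radians(a4)+k
    p=proj(S,[633+75*np.cos(a),179.5+75*np.sin(a),67]);print(a4,i+1,((p-[275,210])*8).round())
E
```

```text
ee_pos: [514.7, 180.4, 112.3] ee_rot: [177.7, 0.5, -174.2] force: [-3.1, 9.1, 1.8] 
ee_pos: [514.7, 178.9, 112.3] ee_rot: [177.5, 0.5, -174.3] force: [-3.0, 9.2, 1.9] 
[514.68939776 178.94703069 112.28620558] [-3.63793148  9.59758329  1.83472147]
178.6 1 [465. 335.]
178.6 2 [441. 319.]
178.6 3 [414. 305.]
178.6 4 [386. 293.]
178.6 5 [355. 284.]
178.6 6 [323. 278.]
178.6 7 [291. 275.]
180 1 [461. 332.]
180 2 [437. 316.]
180 3 [410. 303.]
180 4 [380. 292.]
180 5 [349. 283.]
180 6 [317. 277.]
180 7 [285. 274.]
```

View pics/s5.png

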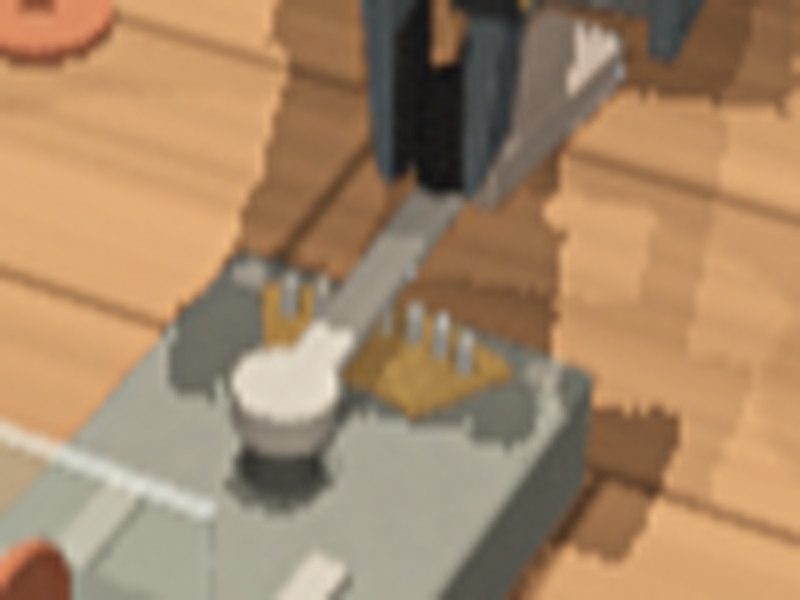

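Pins 1–3 at (465,332), (441,314) and (416,303) match the 178.6° fit. Pin 4 at (387,315) is now visible right of the lever. I'll compare the lever's edges with candidate angles.

```bash
python3 - <<'E'
from h import *
S=cal("scene")
off=np.array([275,210])
print("hub",(proj(S,[633,179.5,82])-off)*8)
for a in (178,180,181,182,183,184,186):
    c,s=np.cos(np.radians(a)),np.sin(np.radians(a)); o=[a]
    for r in (40,95):
        for w in (8,-8): o.append(((proj(S,[633+r*c-w*s,179.5+r*s+w*c,80])-off)*8).round().tolist())
    print(o)
im=cv2.imread('pics/s5.png').astype(int).sum(2)
for r in (215,230,245,260,275): print(r, im[r,320:480:8])
E
```

```text
hub [281.50139634 387.76918952]
[178, [317.0, 313.0], [364.0, 330.0], [395.0, 221.0], [440.0, 237.0]]
[180, [313.0, 312.0], [360.0, 328.0], [385.0, 219.0], [431.0, 233.0]]
[181, [311.0, 312.0], [358.0, 327.0], [380.0, 217.0], [426.0, 231.0]]
[182, [309.0, 312.0], [356.0, 326.0], [375.0, 216.0], [422.0, 230.0]]
[183, [306.0, 311.0], [354.0, 325.0], [370.0, 215.0], [417.0, 228.0]]
[184, [304.0, 311.0], [352.0, 324.0], [365.0, 214.0], [412.0, 227.0]]
[186, [300.0, 310.0], [348.0, 323.0], [355.0, 212.0], [403.0, 224.0]]
215 [248 307 330 321 314 315 320 291 254 277 332 352 352 356 368 381 357 334
 338 331]
230 [324 329 326 326 330 333 301 276 310 356 362 361 368 371 366 344 303 310
 333 332]
245 [344 336 330 324 323 296 305 392 440 434 435 448 454 393 328 314 317 315
 313 313]
260 [322 337 361 347 338 362 412 434 430 435 442 440 378 321 320 327 329 327
 329 327]
275 [345 353 315 334 392 429 429 431 441 449 414 416 366 303 303 300 299 301
 294 312]
```

Two estimates of where the lever is now:
- **From the TCP arc:** 36.5° from rest, which is about 2° past pin 4.
- **From the scene edges:** about at pin 4.

The target is +4°, with a window of 0.9 to 7.1°. I'll advance about 5 mm; either estimate then stays within the window.

```bash
j(){ grep -E 'time|pos|rot|force|wid' | tr '\n' ' '; echo; }
python3 -m jog '0 -0.006 0 0 0 0;0 -0.0075 0 0 0 0;0 -0.0075 0 0 0 0' | j
python3 -m jog '0 -0.006 0 0 0 0;0 -0.0075 0 0 0 0;0 -0.0075 0 0 0 0' | j
python3 - <<'E'
from h import *
for i in range(2):
    im3=grab_frame("scene"); print(state()["ee_pos"].round(1),state()["force"].round(1))
save(im3,'s6.png',[275,210,375,285],8)
E
```

```text
time_s: 13.73 ee_pos: [514.6, 177.3, 112.3] ee_rot: [177.3, 0.5, -174.3] force: [-3.8, 8.8, 0.9] gripper_width: 18.1 
time_s: 13.98 ee_pos: [514.5, 175.7, 112.2] ee_rot: [177.1, 0.5, -174.3] force: [-4.0, 9.5, 2.4] gripper_width: 18.0 
[514.5 175.7 112.2] [-3.8  9.2  1.3]
[514.5 175.7 112.2] [-3.7  8.9  1.4]
```

View pics/s6.png

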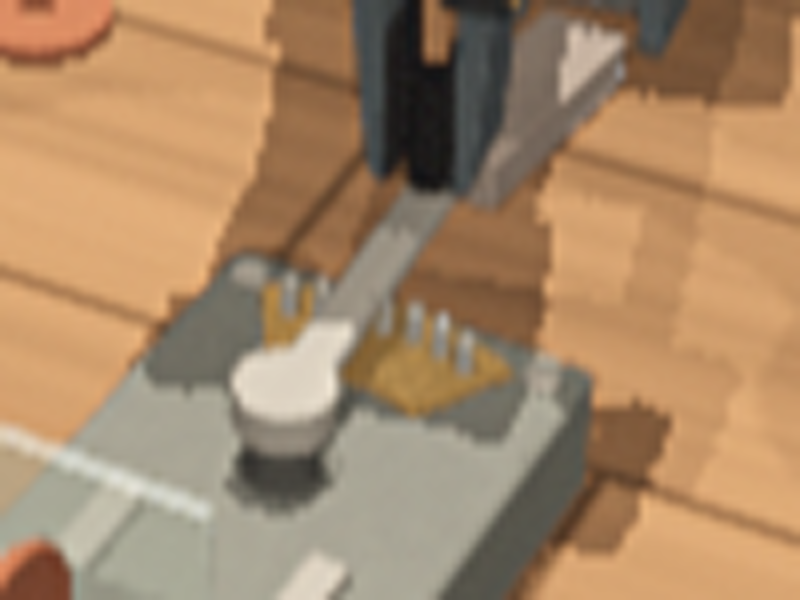

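```bash
python3 - <<'E'
from h import *
from scipy.optimize import minimize
S=cal("scene");M,r,t=S;off=np.array([275,210])
def edges(n):
    g=cv2.cvtColor(cv2.imread(n),cv2.COLOR_BGR2GRAY).astype(float); g=cv2.GaussianBlur(g,(0,0),3); out=[]
    for y in range(205,300,8):
        d=np.diff(g[y,300:480]); out.append((y,300+int(d.argmax()),300+int(d.argmin())))
    return out
for n in('pics/s5.png','pics/s6.png'):
    E=edges(n);print(n,E)
    for piv in([633,179.5],[634.5,181.2]):
        best=[]
        for a in np.arange(176,188,.25):
            c,s=np.cos(np.radians(a)),np.sin(np.radians(a))
            q=[[(proj(S,[piv[0]+rr*c-w*s,piv[1]+rr*s+w*c,80])-off)*8 for rr in(40,100)] for w in(8,-8)]
            X=lambda e,y:e[0][0]+(e[1][0]-e[0][0])*(y-e[0][1])/(e[1][1]-e[0][1])
            res=[[x1-X(q[0],y),x2-X(q[1],y)] for y,x1,x2 in E]
            m=np.median(np.array(res),0);best.append((abs(m.mean()),a,m.round(1).tolist()))
        print(piv,min(best))
E
python3 -c "
from h import *
for q in ['pin4','lever_knob','lever']: print(q,[(d['location'],d['confidence']) for d in tip_of(q,'scene')][:2])
T=cal('scene');print(proj(T,[634.5-75,181.2+1.8,50]))"
```

```text
pics/s5.png [(205, 330, 383), (213, 324, 305), (221, 318, 300), (229, 312, 368), (237, 377, 425), (245, 374, 423), (253, 368, 420), (261, 365, 415), (269, 324, 415), (277, 316, 300), (285, 343, 328), (293, 339, 327)]
[633, 179.5] (np.float64(0.24044408330425426), np.float64(187.75), [21.2, -20.7])
[634.5, 181.2] (np.float64(4.7360547385331415), np.float64(187.75), [16.1, -25.6])
pics/s6.png [(205, 331, 311), (213, 323, 306), (221, 318, 300), (229, 375, 355), (237, 370, 351), (245, 364, 415), (253, 360, 412), (261, 355, 406), (269, 318, 404), (277, 317, 300), (285, 317, 327), (293, 318, 390)]
[633, 179.5] (np.float64(11.994774611891941), np.float64(187.75), [11.3, -35.3])
[634.5, 181.2] (np.float64(16.99728331415824), np.float64(187.75), [6.3, -40.3])
pin4 [([323.2, 249.7], 0.6)]
lever_knob [([331.9, 225.4], 0.65)]
lever [([312.3, 260.5], 0.95)]
[323.20642026 252.37323298]
```

Using the clean edge rows (245–261), the scene puts the lever about 1.6° past pin 4. The TCP arc says 3–4°. I'll add about 1° to centre it between pins 4 and 5.

```bash
python3 -m jog '0 -0.006 0 0 0 0;0 -0.0085 0 0 0 0;0 -0.0085 0 0 0 0;0 -0.0085 0 0 0 0;0 -0.0085 0 0 0 0;0 -0.0085 0 0 0 0;0 -0.0085 0 0 0 0;0 -0.0085 0 0 0 0'
python3 - <<'E'
from h import *
im=grab_frame("scene");print(state()["ee_pos"].round(1),state()["force"].round(1))
save(im,'s7.png',[275,210,375,285],8); save(im,'s7f.png')
g=cv2.cvtColor(cv2.imread('pics/s7.png'),cv2.COLOR_BGR2GRAY).astype(float);g=cv2.GaussianBlur(g,(0,0),3)
for y in(237,245,253,261,269):
    d=np.diff(g[y,335:460]);print(y,335+d.argmax(),335+d.argmin())
im=cv2.imread('pics/s7.png');cv2.imwrite('pics/c7.png',np.hstack([im[180:420,220:520],cv2.resize(cv2.imread('pics/s7f.png')[150:290,120:430],None,fx=1.6,fy=1.714)]))
E
```

```text
time_s: 14.9
ee_pos: [514.5, 173.3, 112.2]
ee_rot: [177.0, 0.5, -174.2]
force: [-3.7, 8.8, 2.0]
gripper_width: 18.1
[514.5 173.3 112.2] [-4.3  9.   1.5]
237 364 412
245 359 410
253 353 406
261 349 400
269 343 397
```

View pics/c7.png

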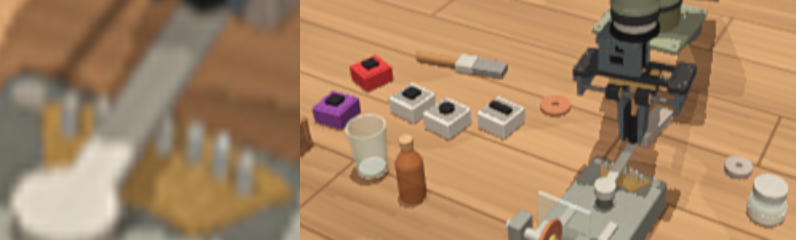

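Four pins (1–4) now show on the rest side of the lever and pins 6–7 beyond it, with pin 5 hidden underneath. The scene gives +3.0° and the TCP arc +4 to 5°, both inside 0.9–7.1°. The 9 N push matches the plain spring force between pins, and all bystanders are in place.

```bash
python3 -c "
from h import *
print(job_done())
s=state();print(s['time_s'],s['ee_pos'].round(1),s['force'].round(1),s['gripper_width'])"
```

```text
the job is handed in; nothing more can be done
None
the job is handed in; nothing more can be done
```

I pressed the round, square and long bar keys in that order. Then I gripped the knob and swung the lever four clicks, and handed in with the gripper holding it between pins 4 and 5. The hand-in gives no verdict, so I can't confirm it was judged a pass.

- **Keys:** each was pressed alone and lifted clear before the next. The fingertips stopped at full travel each time, about 5.8 mm, with 9–10 N.
- **Lever at the end:** at the last reading, 14.9 s in, it stood still with about 9 N of push, which is what the spring alone should give between pins. In the last picture pins 1–4 lie on the rest side of the lever and pins 6–7 beyond it. The bystanders in that view looked unmoved.
- **Checks that disagreed:** the angle past pin 4 came out at about 3° from the scene picture and 4–5° from the arm's position. Both are inside the allowed 0.9–7.1°.
- **Click 4 not felt:** I saw no clear force dip as the lever passed pin 4. The click count therefore rests on the pictures and the geometry.

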